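Lever open a shielded sample well and hold it

ROBOT

A 6-joint arm with a two-finger parallel gripper is mounted at the origin on a cart in front of the work surface, level with it; the furniture and walls round the work are solid. World frame = base frame: x ahead of the robot, y to its left, z up, the work surface at z = 0. Lengths are in m, angles in degrees, forces in N, time in s.
With the tool pointing down it reaches from about 0.4 to 0.825 m from the base axis. Payload 7 kg.
Tool frame: the origin (TCP) lies midway between the tips of the shut fingers; the grasp point (between the pads) lies 19 mm behind it; z points along the fingers, y is the direction in which the jaws open and shut (so a half turn about z gives the same grasp; the last joint's range is limited). The gripper opens to 88 mm and grips with 3 to 60 N. Pads are 19 mm wide; open, the fingers measure 130 mm over their backs; the gripper's body (78 mm by 193 mm) begins 47 mm behind the grasp point.
Start: joints at [-54.368, 20.546, 0.682, 0, -70.136, -16.507], TCP at [0.221, -0.638, 0.227] pointing down, gripper open.
Joint ranges: [-176.03, 176.03], [-82.01, 121.73], [-58.28, 71.71], [-173.87, 95.51], [-174.79, -0.11], [-173.66, 173.66]. Speed limits (degrees/s): [136.94, 136.94, 172.46, 180, 180, 180].

INTERFACE

Orientations are given as a 3x3 rotation matrix whose columns are the frame's x, y, z axes.
In Python, from rig import robot gives the robot as it stands. Calls block until the motion is done:
- robot.goto(position, orientation): joint-space move of the TCP to a pose.
- robot.servo_line(position, ori=None, speed=0.15): straight line of the TCP; ori=None keeps the orientation; speed is the mean speed in m/s.
- robot.movej(angles): joint-space move.
- robot.move_gripper(opening): opening from 0.0 (shut) to 1.0 (fully open); the grip force is fixed at half the most; returns when the fingers have stopped.
- robot.dwell(seconds).
- robot.ik(position, orientation): joint angles nearest the present ones, or None.
- robot.grab_frame(name): name is "scene" or "top" or "wrist"; returns (picture, depth): 400x640x3 uint8, red, green, blue; 400x640 float32, m along the optical axis (not along the pixel's ray), 0 where there is no reading.
- robot.camera_info(name): a dict with "vfov" (degrees; the focal length in pixels is half the picture's height over the tangent of half this angle, whatever the lens; pixels are square), "cx", "cy" (the principal point, pixels), "k1" (the pictures are not rectified: a ray, as slopes to the right and down, at radius r is drawn at 1 + k1 r^2 times it, then the intrinsics apply), "view" (4x4, takes a point from world to camera coordinates); the wrist camera has in their place "T_tool_cam" (4x4, takes a point from camera to tool coordinates, whose origin is the TCP and whose axes are the flange's). Camera axes: x right, y down, z forward; pixel columns grow to the right and rows downward; lengths in m; the calibration is good to about 2 mm. A picture is of the moment at which its call begins: read the wrist's pose just before it. camera_info takes no time and is no camera call.
A pose or a line that the arm cannot do raises robot.Unreachable and nothing moves.
- robot.job_done(): hands the job in, once; it reports no verdict.
Readings, each from a call of its own:
- robot.read_t(): time.
- robot.read_qpos(): joint angles.
- robot.read_qvel(): joint speeds.
- robot.read_effort(): joint torques, N m.
- robot.read_position(): TCP position.
- robot.read_tcp_rot(): TCP orientation.
- robot.read_force(): force on the tool from outside, world axes, zero at the start.
- robot.read_ft_torque(): the same for the moment, N m.
- robot.read_grip_width(): opening from 0.0 (shut) to 1.0 (fully open).
Only numpy, scipy, OpenCV 4.12 (cv2) and the standard library are available. Lean on these libraries where they do the work, as an engineer would, in place of code of your own. Each camera call takes 0.05 s, during which the arm holds its last target.

TASK

Open the shielded sample well and keep it open for a colleague: with the fingertips push the orange safety block all the way back from under the lever's long arm, away from you, then press the red paddle of the lever down onto its rubber stop so that the heavy flap is raised, and finish while still holding it down there. Do not touch the flap itself, lift the lever out of its fulcrum, or disturb the vial in the well or the jars and the bottle standing round it.

Things in the scene. Friction and masses are not known exactly. Their poses are not given: they have to be found in the camera images.
- station: The fixed sample well on an aluminium base plate 112 x 388 x 6 mm. Origin: on the bench, under the lever's pivot. Its y axis runs along the lever to the long end, z is up, x points away from the robot (yaw -0.35 to 0.15 rad). The white well, 92 x 87 mm outside, 62 mm high, lies at y -0.185 to -0.098.
- lever: Loose steel lever, 16 mm wide, 12 mm thick, 0.24 kg; origin at its pivot pin, y axis along the long arm. Its short end (85 mm from the pin) lies under the flap's lip; the long end stands up at about 0.30 rad, and pressed onto the stop lies at about -0.26 rad. Holding it down takes about 2 to 6 N at the paddle; let go, it rises again by the flap's weight.
- paddle (a point): Centre of the top face of the red paddle (38 mm wide, 46 mm along the lever, 10 mm thick) at the lever's long end, 162 mm from the pin. At rest about 117 mm above the bench; on the black rubber stop about 28 mm (its edge nearest the pin then about 34 mm). It swings on an arc about the pin, so it stays within 10 mm of the same spot seen from above.
- pin (a point): Centre of the lever's brass pivot pin, resting in the upward-open slots of two grey fulcrum cheeks, 64 mm above the bench (cheeks 81 mm high, at station x -0.025 to 0.025, y -0.023 to 0.023).
- flap (a joint): Hinge angle of the heavy dark flap (2.2 kg give or take a third, yellow plate on top) that covers the well: 0 closed, about 0.41 rad with the paddle on its stop. Only the lever raises it.
- flap_lip (a point): Middle of the top of the free edge of the flap's steel lip, over the lever's short arm; about 69 mm above the bench when closed.
- block (a joint): Travel of the orange safety block along the station's +x axis, in m: 0 to 0.006 at the start (its 22 mm wide post, 73 mm high, stands under the long arm 75 mm from the pin and blocks it), 0.040 at its far end stop (lever free). About 2.5 N of friction; it stays where it is left.
- tab (a point): Centre of the near face (towards the station's -x) of the orange block's upright tab, on the robot's side of the lever, 16 mm below the tab's top. The tab is 36 mm wide along y, 8 mm thick, its top 82 mm above the bench; push it to +x. The long arm's near side is 61 mm behind this face at the start, its top there up to 105 mm above the bench.
- vial: Small white-capped glass vial, 23 mm wide, 50 mm high, standing in the well under the flap; origin under its centre.
- jar: Clear jar with yellow cap, 47 mm wide, 80 mm high, standing just behind the station; origin under its centre.
- jar_left: Clear jar with yellow cap, 47 mm wide, 80 mm high, standing at the back left; origin under its centre.
- bottle: Clear bottle with blue cap, 57 mm wide, 125 mm high, standing at the back left; origin under its centre.

How it is judged (in metres and radians):
On the way, in this order (a step that is already met when the one before it is completed fails the run):
1. the safety block is pushed back from under the long arm while the flap is still down (value of joint block above 0.033 m and value of joint flap below 0.1 rad), for 0.1 s.
2. the fingers press the lever down and the flap is raised (value of joint flap above 0.34 rad and contact force between the fingers and lever above 1 N), for 0.2 s.
At the end, for the whole second after the job is handed in: The fingers still press on the lever (over 1 N) and the flap stays raised by over 0.34 rad, at rest; the safety block is pushed back by over 33 mm; the lever's pin still rests in its fulcrum (less than 74 mm above the bench) and the vial stands in the well (all of step 2 and value of joint block above 0.033 m and z of pin in the frame of station below 0.074 m and angular speed of lever below 0.15 rad/s and angle between vial's own z axis and vertical below 0.2 rad); the arm keeps its last pose, push and grip.
It fails at once if the robot touches the flap (contact force between any of the fingers, the arm and flap above 1 N).
It fails at once if the lever is lifted out of its fulcrum (z of pin in the frame of station above 0.08 m).
It fails at once if the vial in the well is lifted or knocked over (distance of vial from where it was at the start of the episode above 0.02 m or angle between vial's own z axis and vertical above 0.5 rad).
It fails at once if a jar or the bottle is shoved or lifted (distance of any of jar, bottle, jar_left from where it was at the start of the episode above 0.03 m).
It also fails if it takes over 35 s, if anything falls off the work surface, if the arm or the gripper's body presses on something with over 40 N, if the wrist force passes 120 N, or if a joint passes its speed limit or range.

## Working session

There is one attempt and no reset: what is moved stays moved. The work goes in short steps, each a Python script; the robot and the scene stay as the last script left them, time stands still between calls to the robot, and variables do not carry over. Pictures are saved under pics/ and viewed, and the job is handed in when it is done.

```bash
ls; mkdir -p pics
python3 - <<'E'
from rig import robot
import cv2,numpy as np
for n in ("scene","top"):
    p,d=robot.grab_frame(n); cv2.imwrite(f"pics/{n}0.png",p[:,:,::-1]); np.savez(f"{n}0.npz",p=p,d=d)
    print(n,robot.camera_info(n), (d>0).mean())
print(robot.camera_info("wrist"),robot.read_t(),robot.read_force(),robot.read_tcp_rot())
E
```

```text
pics
scene {'vfov': 49.36378331125588, 'cx': 315.6233776164449, 'cy': 201.4667519543317, 'k1': 0.00672610143466826, 'view': array([[-0.89442227, -0.44682806,  0.01880157,  0.49085373],
       [-0.320077  ,  0.61020883, -0.724704  ,  0.24931589],
       [ 0.3123452 , -0.65420934, -0.68880375,  1.3560278 ],
       [ 0.        ,  0.        ,  0.        ,  1.        ]])} 0.978140625
top {'vfov': 56.557041355377244, 'cx': 321.6479046098967, 'cy': 201.5949435319561, 'k1': -0.01857965791685708, 'view': array([[-0.01030926, -0.99994213,  0.00307496,  0.0118436 ],
       [-0.97820658,  0.00944733, -0.20741898,  0.563796  ],
       [ 0.20737793, -0.00514628, -0.97824737,  0.93502664],
       [ 0.        ,  0.        ,  0.        ,  1.        ]])} 0.995984375
{'vfov': 70.77288857009142, 'cx': 319.80342904285635, 'cy': 197.96883829527326, 'k1': -0.029326942048083813, 'T_tool_cam': array([[ 8.48952705e-04, -9.67372600e-01, -2.53356532e-01,
         6.82957494e-02],
       [ 9.99999599e-01,  8.93655695e-04, -6.13588615e-05,
         9.49795835e-04],
       [ 2.85770389e-04, -2.53356378e-01,  9.67372971e-01,
        -1.57064562e-01],
       [ 0.00000000e+00,  0.00000000e+00,  0.00000000e+00,
         1.00000000e+00]])} 0.1 [ 0.53365034 -0.33075223 -0.22705109] [[-9.44825543e-01 -3.27573328e-01 -6.39315454e-04]
 [-3.27573909e-01  9.44824616e-01  1.33341984e-03]
 [ 1.67248202e-04  1.46927219e-03 -9.99998907e-01]]
```

View pics/scene0.png

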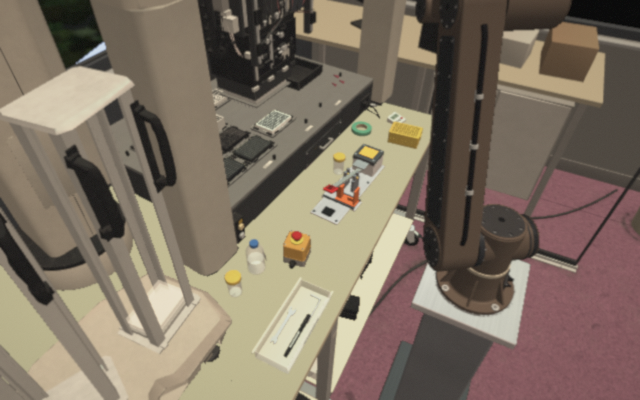

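View pics/top0.png

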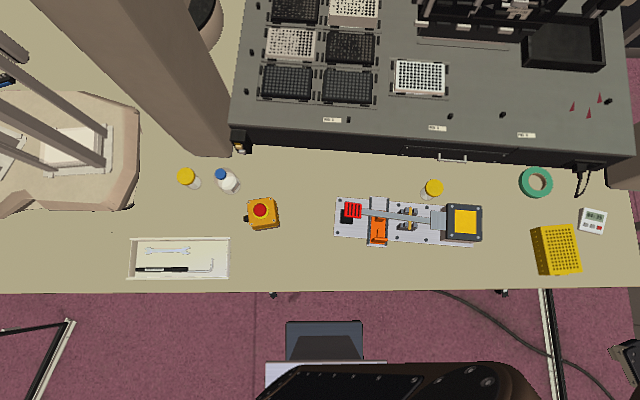

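Scene view: the station is near (340,190), with the red paddle at (330,189). Top view: paddle (352,211), orange block (378,230), flap (464,222), jar (434,188). The other jar and the bottle are far left at (188,177) and (226,180). Next I'll measure by colour.

```bash
cat > h.py <<'E'
import numpy as np,cv2
from rig import robot
def K(ci): 
    f=200/np.tan(np.radians(ci['vfov'])/2); return np.array([[f,0,ci['cx']],[0,f,ci['cy']],[0,0,1.]])
def rays(uv,ci):
    # undistort: drawn = r(1+k1 r^2)
    uv=np.asarray(uv,float).reshape(-1,1,2)
    n=cv2.undistortPoints(uv,K(ci),np.array([ci['k1'],0,0,0,0]))[:,0]
    return np.c_[n,np.ones(len(n))]
def camT(name,pose=None):
    ci=robot.camera_info(name)
    if name!='wrist': return ci,np.linalg.inv(ci['view'])
    T=np.eye(4);T[:3,:3]=pose[1];T[:3,3]=pose[0]
    return ci,T@ci['T_tool_cam']
def pts(uv,d,ci,T):  # depth points
    uv=np.asarray(uv,int); r=rays(uv,ci)*d[uv[:,1],uv[:,0]][:,None]
    return r@T[:3,:3].T+T[:3,3]
def plane(uv,z,ci,T):
    r=rays(uv,ci)@T[:3,:3].T; s=(z-T[2,3])/r[:,2]; return T[:3,3]+r*s[:,None]
def tri(rays_list):
    A=np.zeros((3,3));b=np.zeros(3)
    for o,v in rays_list:
        v=v/np.linalg.norm(v);P=np.eye(3)-np.outer(v,v);A+=P;b+=P@o
    return np.linalg.solve(A,b)
E
python3 - <<'E'
from h import *
z=np.load('top0.npz');p,d=z['p'],z['d'];ci,T=camT('top')
hsv=cv2.cvtColor(p,cv2.COLOR_RGB2HSV);H,S,V=[hsv[:,:,i].astype(int) for i in range(3)]
roi=np.zeros(H.shape,bool);roi[160:260,325:500]=1
for n,m in dict(red=((H<4)|(H>174))&(S>180)&(V>120),orange=(H>=5)&(H<=16)&(S>170),yellow=(H>18)&(H<32)&(S>180)&(V>150)).items():
    m=m&roi; k,l,st,c=cv2.connectedComponentsWithStats(m.astype(np.uint8))
    for i in range(1,k):
        if st[i,4]<15: continue
        v,u=np.where(l==i);P=pts(np.c_[u,v],d,ci,T)
        rect=cv2.minAreaRect(P[:,:2].astype(np.float32))
        print(n,st[i],c[i].round(1),np.median(P,0).round(4),'z',np.percentile(P[:,2],[5,95]).round(3),rect)
im=cv2.resize(p[150:270,320:500],None,fx=4.4,fy=4.4,interpolation=cv2.INTER_CUBIC);cv2.imwrite('pics/topz.png',im[:,:,::-1])
z=np.load('scene0.npz');im=cv2.resize(z['p'][130:240,290:430],None,fx=5,fy=5,interpolation=cv2.INTER_CUBIC);cv2.imwrite('pics/scz.png',im[:,:,::-1])
E
```

```text
red [344 202  18  16 187] [352.1 209.9] [ 0.5281 -0.069   0.1195] z [0.112 0.125] ((0.450030118227005, -0.043964650481939316), (0.04709062725305557, 0.2099788784980774), 71.71694946289062)
orange [370 217  18  27 396] [377.6 230.4] [ 0.4894 -0.1432  0.0186] z [0.014 0.082] ((0.427798330783844, -0.0940982848405838), (0.07256123423576355, 0.24255695939064026), 50.26432800292969)
yellow [426 179  17  17 228] [434.2 187.2] [ 0.5951 -0.2913  0.082 ] z [0.079 0.085] ((0.47561854124069214, -0.1555706262588501), (0.04304079711437225, 0.40640148520469666), 41.281455993652344)
yellow [455 210  21  24 480] [465.  221.4] [ 0.5031 -0.3634  0.0849] z [0.082 0.088] ((0.45189473032951355, -0.1878741979598999), (0.07094301283359528, 0.43492963910102844), 16.037012100219727)
```

View pics/topz.png

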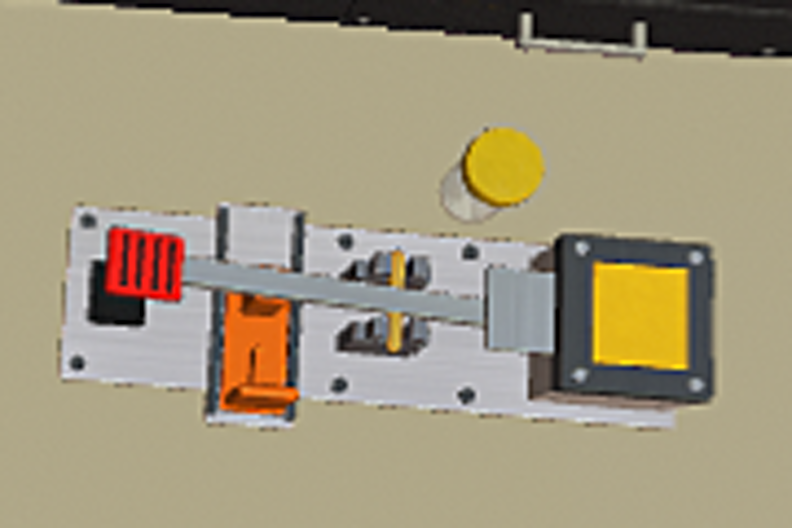

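View pics/scz.png

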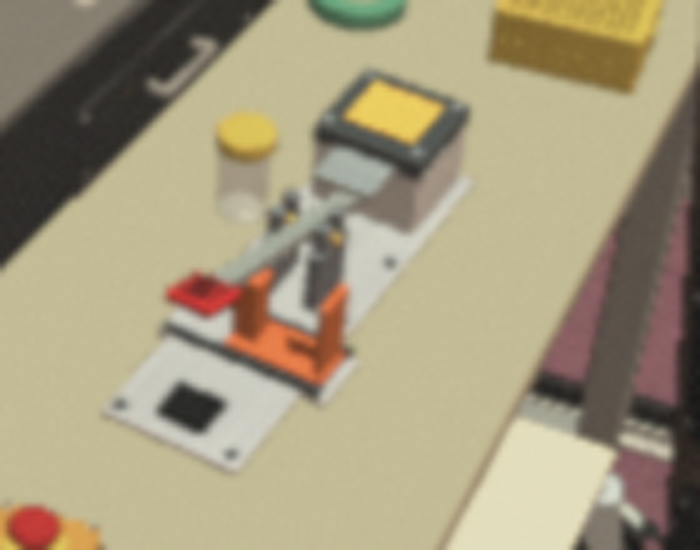

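```bash
cat >> h.py <<'E'
def R(yaw,s=1):
    # tool z down, tool y along s*station x (yaw)
    y=s*np.array([np.cos(yaw),np.sin(yaw),0]); z=np.array([0,0,-1.]); x=np.cross(y,z); return np.c_[x,y,z]
E
python3 - <<'E'
from h import *
for s in (1,-1):
  for pos in ([.49,-.2,.3],[.49,-.1,.3],[.42,-.13,.06],[.53,-.07,.03]):
    q=robot.ik(pos,R(-.085,s)); print(s,pos,R(-.085,s)[:,0].round(2),None if q is None else np.round(q,0))
E
```

```text
1 [0.49, -0.2, 0.3] [0.08 1.   0.  ] None
1 [0.49, -0.1, 0.3] [0.08 1.   0.  ] [ 11.   1. -14.   0. -75. 164.]
1 [0.42, -0.13, 0.06] [0.08 1.   0.  ] [  9.   9. -41.   0. -40. 166.]
1 [0.53, -0.07, 0.03] [0.08 1.   0.  ] [ 14.  20. -31.   0. -40. 162.]
-1 [0.49, -0.2, 0.3] [-0.08 -1.   -0.  ] [ -1.   4. -11.   0. -75.  -4.]
-1 [0.49, -0.1, 0.3] [-0.08 -1.   -0.  ] [ 11.   1. -14.   0. -75. -16.]
-1 [0.42, -0.13, 0.06] [-0.08 -1.   -0.  ] [  9.   9. -41.   0. -40. -14.]
-1 [0.53, -0.07, 0.03] [-0.08 -1.   -0.  ] [ 14.  20. -31.   0. -40. -18.]
```

Run:
```python
from h import *
ims=[]
for i,pos in enumerate(([.49,-.16,.30],[.45,-.02,.30])):
    robot.goto(pos,R(-.085,-1)); robot.dwell(.15)
    P=robot.read_position();Q=robot.read_tcp_rot()
    p,d=robot.grab_frame('wrist'); np.savez(f'w{i}.npz',p=p,d=d,pos=P,rot=Q); cv2.imwrite(f'pics/w{i}.png',p[:,:,::-1])
robot.move_gripper(0.0)
print(robot.read_t(),robot.read_force(),robot.read_grip_width())
```

```text
4.55 [ 0.29183649 -0.41597605  0.25041464] 0.00825966710841752
```

View pics/w0.png

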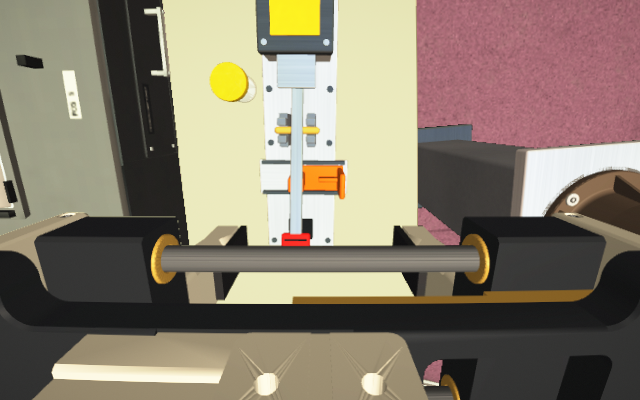

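View pics/w1.png

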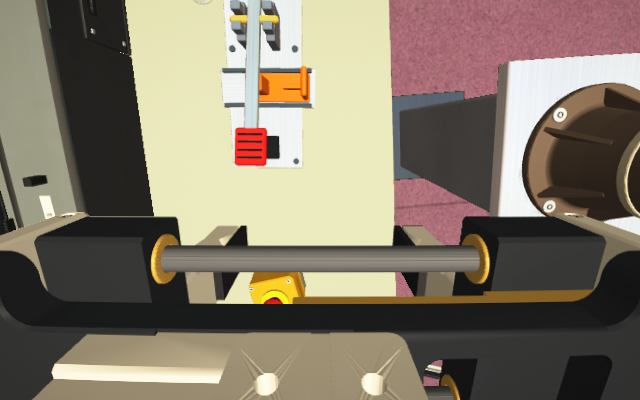

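w0 shows the pin at (297,130) and the tab at (342,182). w1 shows the pin at (254,18), the tab top at (306,84) and the whole paddle at (251,147). I'll measure from w1, w0 and top.

Run:
```python
from h import *
W={}
for n in ('w0','w1','top0'):
    z=np.load(n+'.npz');p,d=z['p'],z['d']
    ci,T=camT('top') if n[0]=='t' else camT('wrist',(z['pos'],z['rot']))
    W[n]=(ci,T)
    hsv=cv2.cvtColor(p,cv2.COLOR_RGB2HSV);H,S,V=[hsv[:,:,i].astype(int) for i in range(3)]
    roi=np.zeros(H.shape,bool)
    if n[0]=='t': roi[195:250,330:430]=1
    else: roi[:215,200:420]=1
    for c,m in dict(red=((H<4)|(H>174))&(S>180)&(V>120),orange=(H>=5)&(H<=17)&(S>170),yellow=(H>18)&(H<32)&(S>140)&(V>120)).items():
        k,l,st,cc=cv2.connectedComponentsWithStats((m&roi).astype(np.uint8))
        for i in range(1,k):
            if st[i,4]<15: continue
            v,u=np.where((l==i)&(d>0)); P=pts(np.c_[u,v],d,ci,T); P=P[(P[:,2]>.0)&(P[:,2]<.2)]
            if len(P)<5: continue
            mn=P.mean(0)
            print(n,c,st[i],cc[i].round(1),np.median(P,0).round(4),'z',np.percentile(P[:,2],[3,97]).round(3))
            if c=='red':
                r=cv2.minAreaRect(P[:,:2].astype(np.float32));print('   rect',np.round(r[0],4),np.round(r[1],4),r[2])
            if c=='orange':
                t=P[P[:,2]>.076]; 
                a=np.argsort(t[:,0]); print('   top pts',len(t)); 
                near=t[t[:,0]<t[:,0].min()+.03]; print('   tab top x',near[:,0].min().round(4),near[:,0].max().round(4),'y',near[:,1].min().round(4),near[:,1].max().round(4),near.mean(0).round(4))
# triangulate pin w0/w1 refined via yellow centroids manually printed
```

```text
w0 orange [ 303  166   42   33 1064] [323.8 178.8] [ 0.4842 -0.1472  0.0152] z [0.012 0.081]
   top pts 139
   tab top x 0.4564 0.4651 y -0.1614 -0.1267 [ 0.4609 -0.1439  0.08  ]
w0 orange [288 178   2  14  26] [288.5 185. ] [ 0.534  -0.1497  0.0717] z [0.07  0.073]
   top pts 0Traceback (most recent call last):
  File "<stdin>", line 24, in <module>
    return umr_minimum(a, axis, None, out, keepdims, initial, where)
ValueError: zero-size array to reduction operation minimum which has no identity
```

Run:
```python
from h import *
rl={'red':[], 'pin':[]}
for n in ('w0','w1','top0'):
    z=np.load(n+'.npz');p,d=z['p'],z['d']
    ci,T=camT('top') if n[0]=='t' else camT('wrist',(z['pos'],z['rot']))
    hsv=cv2.cvtColor(p,cv2.COLOR_RGB2HSV);H,S,V=[hsv[:,:,i].astype(int) for i in range(3)]
    roi=np.zeros(H.shape,bool)
    if n[0]=='t': roi[195:250,330:430]=1
    else: roi[:215,200:420]=1
    for c,m in dict(red=((H<4)|(H>174))&(S>180)&(V>120),orange=(H>=5)&(H<=17)&(S>170),yellow=(H>18)&(H<32)&(S>140)&(V>120)).items():
        k,l,st,cc=cv2.connectedComponentsWithStats((m&roi).astype(np.uint8))
        for i in range(1,k):
            if st[i,4]<15: continue
            v,u=np.where((l==i)&(d>0)); P=pts(np.c_[u,v],d,ci,T); P=P[(P[:,2]>.0)&(P[:,2]<.2)]
            if len(P)<5: continue
            print(n,c,st[i],cc[i].round(1),np.median(P,0).round(4),'z',np.percentile(P[:,2],[3,97]).round(3))
            if c=='red':
                r=cv2.minAreaRect(P[:,:2].astype(np.float32));print('   rect',np.round(r[0],4),np.round(r[1],4),r[2])
                if n!='w0': rl['red'].append((T[:3,3],(rays([cc[i]],ci)@T[:3,:3].T)[0]))
            if c=='orange':
                t=P[P[:,2]>.076]
                if len(t)>5:
                    near=t[t[:,0]<t[:,0].min()+.03]; print('   tab top x',near[:,0].min().round(4),near[:,0].max().round(4),'y',near[:,1].min().round(4),near[:,1].max().round(4),near.mean(0).round(4))
                    fl=cv2.minAreaRect(near[:,:2].astype(np.float32));print('   ',fl)
    # station edges: pin yaw from lever points
print('tri red',tri(rl['red']))
```

```text
w0 orange [ 303  166   42   33 1064] [323.8 178.8] [ 0.4842 -0.1472  0.0152] z [0.012 0.081]
   tab top x 0.4564 0.4651 y -0.1614 -0.1267 [ 0.4609 -0.1439  0.08  ]
    ((0.46073397994041443, -0.14410658180713654), (0.03484030067920685, 0.007087930105626583), 86.41255950927734)
w0 orange [288 178   2  14  26] [288.5 185. ] [ 0.534  -0.1497  0.0717] z [0.07  0.073]
w0 yellow [ 269    0   51   36 1818] [294.2  17.4] [ 0.5031 -0.354   0.0826] z [0.081 0.084]
w0 yellow [ 210   62   38   40 1193] [228.6  81.6] [ 0.5935 -0.2901  0.0794] z [0.074 0.081]
w0 yellow [275 127  16   7 105] [282.9 129.9] [ 0.5337 -0.225   0.0671] z [0.065 0.069]
w0 yellow [303 127  16   7 104] [310.3 129.9] [ 0.497  -0.2217  0.0673] z [0.064 0.069]
w1 red [235 128  32  37 996] [250.6 146.6] [ 0.5291 -0.0693  0.1164] z [0.109 0.123]
   rect [ 0.5298 -0.0682] [0.0455 0.0368] 85.21385192871094
w1 orange [ 259   67   51   35 1440] [284.2  86.8] [ 0.4916 -0.1432  0.0155] z [0.013 0.081]
   tab top x 0.4562 0.4657 y -0.1585 -0.1247 [ 0.4614 -0.1416  0.0803]
    ((0.46103912591934204, -0.14161574840545654), (0.0342322625
[... 171 characters left out ...]
69.   18.3] [ 0.4953 -0.2211  0.0672] z [0.064 0.069]
top0 red [344 202  18  16 187] [352.1 209.9] [ 0.5285 -0.0706  0.1194] z [0.112 0.125]
   rect [ 0.5295 -0.0702] [0.0427 0.0364] 83.4639663696289
top0 orange [370 217  18  27 396] [377.6 230.4] [ 0.4896 -0.1434  0.0186] z [0.014 0.083]
   tab top x 0.4569 0.4653 y -0.1598 -0.1262 [ 0.4608 -0.1427  0.0821]
    ((0.46096548438072205, -0.14308743178844452), (0.03384743630886078, 0.007874184288084507), 85.61009979248047)
top0 yellow [409 208   3   7  20] [410.  211.1] [ 0.5338 -0.2264  0.0696] z [0.067 0.072]
top0 yellow [409 221   2   9  18] [409.5 225. ] [ 0.4965 -0.2229  0.0694] z [0.067 0.073]
tri red [ 0.52936786 -0.06935853  0.11531925]
```

```bash
cat >> h.py <<'E'
YAW=-.09
PIN=np.array([.5146,-.2233]);SX=np.array([np.cos(YAW),np.sin(YAW)]);SY=np.array([-np.sin(YAW),np.cos(YAW)])
def w(x,y,z): return np.r_[PIN+x*SX+y*SY,z]
def st(): 
    p=robot.read_position(); v=p[:2]-PIN; return np.round([v@SX,v@SY,p[2]],4)
E
python3 - <<'E'
from h import *
RR=R(YAW,-1)
f=np.array([.457,-.1427])-PIN; print('face',f@SX,f@SY)
y=f@SY; x0=f@SX-.021-.03
robot.goto(w(x0,y,.16),RR)
robot.servo_line(w(x0,y,.058),speed=.12); robot.dwell(.2)
F0=robot.read_force(); print(st(),F0.round(2),robot.read_t())
x=x0+.015; robot.servo_line(w(x,y,.058),speed=.08)
while x<-.044:
    x+=.004; robot.servo_line(w(x,y,.058),speed=.05)
    F=robot.read_force()-F0; print(round(x,4),st(),F.round(1))
    if np.linalg.norm(F)>12: break
print(robot.read_t())
E
```

```text
face -0.06461108848685049 0.07509678584696132
[-0.1151  0.0752  0.0586] [-0.25 -1.2  -0.13] 6.525
-0.0966 [-0.0965  0.0751  0.0579] [0.2 1.3 0.3]
-0.0926 [-0.0924  0.0751  0.058 ] [ 0.2  0.8 -0.1]
-0.0886 [-0.0884  0.0751  0.058 ] [0.9 1.8 0. ]
-0.0846 [-0.0844  0.0751  0.058 ] [1.  1.3 0.1]
-0.0806 [-0.0806  0.0751  0.0579] [ 0.1  1.3 -0.4]
-0.0766 [-0.0764  0.0751  0.0579] [-0.1  0.4 -0.5]
-0.0726 [-0.0723  0.0751  0.058 ] [-1.   1.  -0.1]
-0.0686 [-0.0681  0.0751  0.058 ] [-0.4  0.7 -0.3]
-0.0646 [-0.0641  0.0751  0.058 ] [-0.6  0.5 -0.3]
-0.0606 [-0.0601  0.0752  0.0581] [ 0.5  0.4 -0.5]
-0.0566 [-0.0561  0.0751  0.0581] [0.1 1.2 0.4]
-0.0526 [-0.0521  0.0751  0.058 ] [-0.6  0.8  0.3]
-0.0486 [-0.0481  0.0751  0.058 ] [-0.3  0.7 -0.6]
-0.0446 [-0.0442  0.0751  0.058 ] [0.4 0.8 0.6]
-0.0406 [-0.0439  0.0748  0.0576] [-12.    5.   10.3]
10.6167
```

Run:
```python
from h import *
y=.0751
robot.servo_line(w(-.09,y,.058),speed=.12); robot.servo_line(w(-.09,y,.15),speed=.15)
robot.goto([.45,-.02,.30],R(YAW,-1)); robot.dwell(.15)
P=robot.read_position();Q=robot.read_tcp_rot()
p,d=robot.grab_frame('wrist'); cv2.imwrite('pics/w2.png',p[:,:,::-1]); ci,T=camT('wrist',(P,Q))
hsv=cv2.cvtColor(p,cv2.COLOR_RGB2HSV);H,S,V=[hsv[:,:,i].astype(int) for i in range(3)]
m=(H>=5)&(H<=17)&(S>170)&(d>0); m[215:]=0; m[:,:200]=0;m[:,420:]=0
v,u=np.where(m);X=pts(np.c_[u,v],d,ci,T)
t=X[(X[:,2]>.076)&(X[:,2]<.09)]; s=(t[:,:2]-PIN)@SX; s=s[s<s.min()+.03]; print(len(t),s.min(),s.max(),s.mean()-.004)
t2=np.load('w1.npz')
print(robot.read_t())
```

```text
158 -0.028423286987641634 -0.020253025508859632 -0.028744228682018248
12.9333
```

View pics/w2.png

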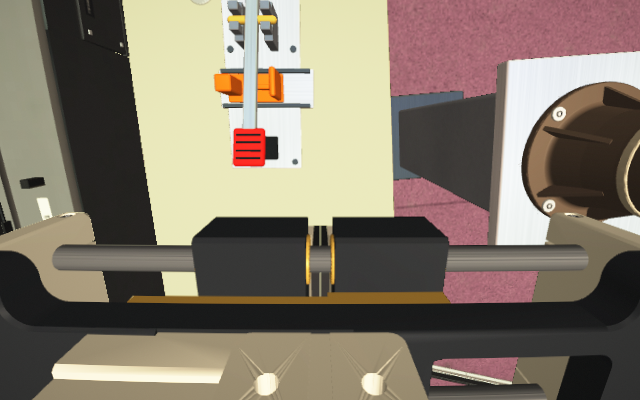

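The wrist view shows the block moved through behind the lever. The tab face is at station x = -0.029, which is full travel. The lever is still up, with the paddle at (250,147). Now I'll press.

Run:
```python
from h import *
RR=R(YAW,-1); y=.156
robot.goto(w(0,y,.16),RR); robot.dwell(.2); F0=robot.read_force(); np.save('F0.npy',F0); print(st(),F0.round(2))
z=.13; robot.servo_line(w(0,y,z),speed=.1)
while z>.022:
    z-=.006 if z>.045 else .002
    robot.servo_line(w(0,y,z),speed=.06)
    F=robot.read_force()-F0; print(round(z,4),st(),F.round(1))
    if F[2]>16 or np.linalg.norm(F)>25: break
robot.dwell(.3); print(st(),(robot.read_force()-F0).round(1),robot.read_t())
for n in ('scene','top'):
    p,d=robot.grab_frame(n); np.savez(n+'3.npz',p=p,d=d)
    c=p[130:240,290:430] if n=='scene' else p[150:270,320:500]
    cv2.imwrite(f'pics/{n}3.png',cv2.resize(c,None,fx=4.4,fy=4.4,interpolation=cv2.INTER_CUBIC)[:,:,::-1])
```

```text
[0.0005 0.1567 0.162 ] [-0.27 -0.56  0.32]
0.124 [-0.     0.156  0.124] [ 0.5 -0.2 -0.4]
0.118 [0.001  0.1563 0.1186] [0.4 2.  5.7]
0.112 [0.0014 0.1565 0.1128] [1.4 2.9 6.3]
0.106 [0.0013 0.1565 0.1068] [2.9 4.  6.3]
0.1 [0.001  0.1565 0.1007] [2.  3.8 5.5]
0.094 [0.0008 0.1564 0.0946] [2.  3.9 5.7]
0.088 [0.0007 0.1563 0.0886] [1.  4.2 4.6]
0.082 [0.0003 0.1561 0.0824] [2.2 3.9 4.2]
0.076 [1.00e-04 1.56e-01 7.63e-02] [1.6 3.  3.8]
0.07 [-1.000e-04  1.559e-01  7.020e-02] [0.7 3.4 3. ]
0.064 [-0.0002  0.1559  0.064 ] [1.8 3.8 3.5]
0.058 [-0.0003  0.1558  0.058 ] [1.4 3.7 2.5]
0.052 [-0.0004  0.1558  0.0519] [1.5 3.1 2. ]
0.046 [-0.0004  0.1557  0.0459] [0.  0.8 3. ]
0.04 [-0.0004  0.1558  0.0399] [-0.9  0.1  3.5]
0.038 [-1.000e-04  1.558e-01  3.820e-02] [-0.3 -1.3  3.3]
0.036 [-0.      0.1559  0.0361] [ 0.2 -1.3  4.1]
0.034 [0.    0.156 0.034] [-0.1 -1.2  3.6]
0.032 [0.0003 0.1561 0.0324] [ 0.5 -1.8  8.1]
0.03 [0.0005 0.156  0.0318] [-5.3 -0.3 22.6]
[0.0005 0.156  0.0318] [-5.2 -0.5 22.3] 19.5917
```

```bash
ls pics
```

```text
scene0.png
scene3.png
scz.png
top0.png
top3.png
topz.png
w0.png
w1.png
w2.png
```

View pics/scene3.png

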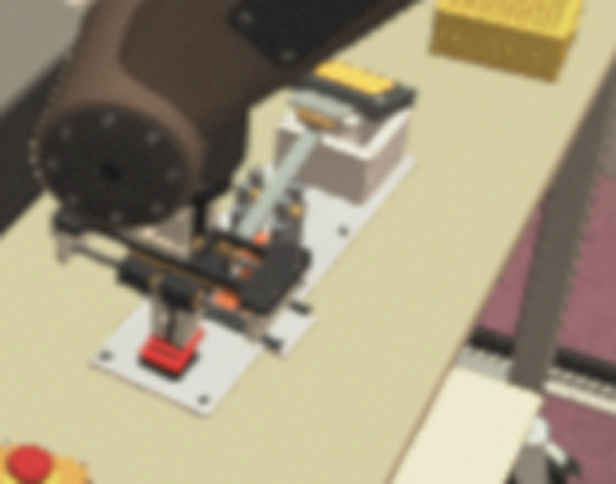

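View pics/top3.png

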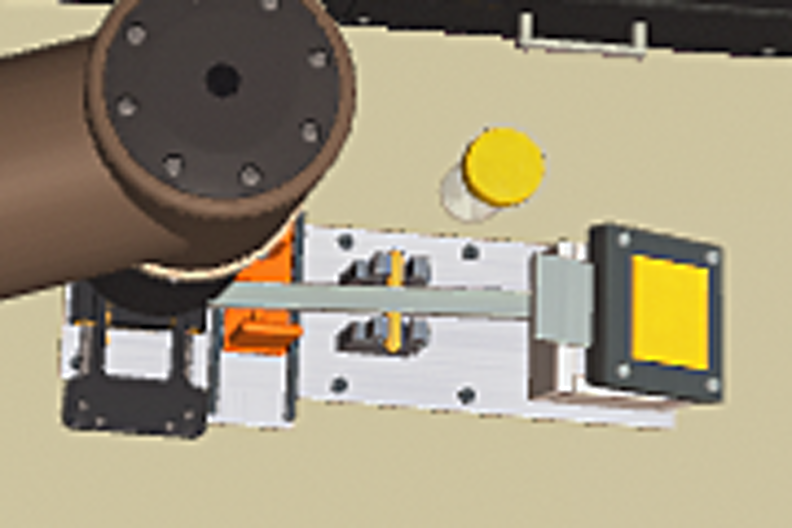

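Run:
```python
from h import *
z0=np.load('scene0.npz');z=np.load('scene3.npz');ci,T=camT('scene')
for q in (z0,z):
    p,d=q['p'],q['d'];hsv=cv2.cvtColor(p,cv2.COLOR_RGB2HSV)
    m=(hsv[:,:,0]>18)&(hsv[:,:,0]<32)&(hsv[:,:,1]>120)&(d>0);r=np.zeros_like(m);r[143:162,352:385]=1
    v,u=np.where(m&r);P=pts(np.c_[u,v],d,ci,T);c=P.mean(0);n=np.linalg.svd(P-c)[2][2];n*=np.sign(n[2])
    print(len(P),c.round(3),n.round(3),'tilt',np.arccos(n[2]).round(3))
```

```text
144 [ 0.502 -0.361  0.083] [-0.002 -0.022  1.   ] tilt 0.022
68 [ 0.495 -0.348  0.118] [ 0.005 -0.602  0.799] tilt 0.646
```

The scene crop shows the paddle on the black stop at (170,350) under the fingers, with the flap raised. The top crop shows the block at its back position, the pin seated at (397,300), and the jar unmoved. The 0.646 rad tilt from the scene camera looks off, so I'll check it with the top depth.

Run:
```python
from h import *
ci,T=camT('top')
for n in ('top0','top3'):
    q=np.load(n+'.npz');p,d=q['p'],q['d'];hsv=cv2.cvtColor(p,cv2.COLOR_RGB2HSV)
    H,S=hsv[:,:,0],hsv[:,:,1]
    for nm,sl in dict(flap=(slice(205,240),slice(450,490)),pin=(slice(204,232),slice(405,415)),jar=(slice(175,200),slice(420,446))).items():
        m=(H>18)&(H<32)&(S>140)&(d>0);r=np.zeros_like(m);r[sl]=1;m=(m&r).astype(np.uint8)
        if nm=='flap': m=cv2.erode(m,np.ones((3,3)))
        v,u=np.where(m);P=pts(np.c_[u,v],d,ci,T);c=P.mean(0);nn=np.linalg.svd(P-c)[2][2]
        print(n,nm,len(P),np.median(P,0).round(4),'tilt',np.arccos(abs(nn[2])).round(3) if nm=='flap' else '')
F0=np.load('F0.npy');print(st(),(robot.read_force()-F0).round(1),robot.read_t())
```

```text
top0 flap 389 [ 0.5012 -0.3632  0.085 ] tilt 0.002
top0 pin 38 [ 0.5259 -0.2242  0.0696] tilt 
top0 jar 253 [ 0.5936 -0.2897  0.0816] tilt 
top3 flap 308 [ 0.5005 -0.3751  0.102 ] tilt 0.404
top3 pin 35 [ 0.5071 -0.2242  0.0696] tilt 
top3 jar 252 [ 0.5937 -0.2898  0.0818] tilt 
[0.0005 0.156  0.0318] [-5.9  0.4 22. ] 19.6917
```

The top view gives a flap tilt of 0.404 rad, the pin height unchanged, and a steady 22 N holding force. Handing in.

```bash
python3 -c "
from rig import robot
print(robot.job_done())"
```

```text
the job is handed in; nothing more can be done
None
```

The sample well is open and the arm is still holding the paddle down on its rubber stop. I handed the job in at about 19.7 s; the hand-in reported no verdict.

- **Safety block:** I pushed it back with the shut fingertips until the force rose to 12 N. A wrist picture then put the tab face 29 mm on the near side of the lever's centreline, which is the full 40 mm of travel.
- **Lever and flap:** I pressed the paddle straight down onto the stop and held it there with a steady 22 N or so. The top view's depth gives the flap raised by 0.404 rad, against the 0.34 needed.
- **Pin and jar:** The pin's height is unchanged, and the jar behind the station moved less than 1 mm.

**Disagreement:** A rough plane fit from the scene camera gave a flap tilt of 0.65 rad. I did not trust it because it used few pixels, many of them at edges, so I went by the top view. The paddle being on its stop agrees with that.

**Not checked:** I did not look directly at the vial, which is hidden in the well. I also did not measure the bottle and the left jar again, but the arm's targets stayed well to one side of them.

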